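Lay the field book in the corner marks for its photograph

ROBOT

A 7-joint arm with a two-finger parallel gripper is mounted at the origin on the work surface. World frame = base frame: x ahead of the robot, y to its left, z up, the work surface at z = 0. Lengths are in mm, angles in degrees, forces in N, time in s.
With the tool pointing down it reaches from about 425 to 875 mm from the base axis. Payload 9.9 kg.
Tool frame: the origin (TCP) lies on the centre line of the jaws, within the pads' length; the fingertips stand 14 mm ahead of it and the grasp point (between the pads) lies 5 mm behind it; z points along the fingers, y is the direction in which the jaws open and shut (so a half turn about z gives the same grasp; the last joint's range is limited). The gripper opens to 85 mm and grips with 20 to 120 N. Pads are 22 mm wide; open, the fingers measure 114 mm over their backs; the gripper's body (76 mm by 85 mm) begins 54 mm behind the grasp point. The pads swing forward as they close: fully open they stand 13 mm farther back than shut.
Start: joints at [65.959, 32.985, 1.427, 82.34, -0.859, 64.687, -3.237], TCP at [222.434, -637.301, 245.289] pointing down, gripper open.
Joint ranges: [-157.87, 157.87], [-19.46, 123.44], [-87.15, 90], [11.01, 140.99], [-62.26, 242.26], [9.8, 113.94], [-161.44, 161.44]. Speed limits (degrees/s): [127.2, 127.2, 172.46, 172.46, 180, 180, 180].

INTERFACE

Orientations are given as [roll, pitch, yaw] about the fixed x, y, z axes, in that order (R = Rz(yaw) Ry(pitch) Rx(roll)).
In Python, from rig import r gives the robot as it stands. Calls block until the motion is done:
- r.reach(position, orientation): joint-space move of the TCP to a pose.
- r.movel(position, max_speed=150, frame=None, f_stop=None): straight line of the TCP; frame=None keeps the orientation; max_speed is the mean speed in mm/s. With f_stop (N) it stops when the force on the tool has changed by that much, and returns True; else False.
- r.move_j(angles): joint-space move.
- r.set_gripper(opening, newtons=None): finger opening in mm; newtons is the grip in N (None keeps the last); returns when the fingers have stopped.
- r.dwell(seconds).
- r.ik(position, orientation): joint angles nearest the present ones, or None.
- r.snapshot(name): name is "scene" or "top" or "wrist"; returns (picture, depth): 480x640x3 uint8, red, green, blue; 480x640 float32, mm along the optical axis (not along the pixel's ray), 0 where there is no reading.
- r.camera_params(name): a dict with "mtx" (3x3 intrinsics, pixels), "R" (3x3) and "t" (3): a world point X has camera coordinates R X + t. Camera axes: x right, y down, z forward; pixel columns grow to the right and rows downward; lengths in mm; the calibration is good to about 2 mm. A picture is of the moment at which its call begins: read the wrist's pose just before it. camera_params takes no time and is no camera call; for the wrist camera it gives the pose at the moment of the call.
A pose or a line that the arm cannot do raises r.Unreachable and nothing moves.
- r.sign_off(): hands the job in, once; it reports no verdict.
Trained networks look in the newest picture that a camera, given by its name, has taken for a name from the list of things; names that differ only in an ending like _2 or _b are one class to them, and where a whole thing is asked for, a point or a joint stands for the part that bears it (a point fixed in the world has none). Each returns a list of dicts, best first, with "conf" (0 to 1); they miss things now and then, are a little off and sometimes report something else, mostly with a low value. They report only what shows in the picture. A call takes as long as a camera call. They do not tell look-alikes from the thing itself.
- r.cut_out(camera, query): "mask" (480x640 bool, what is visible of it) and "bbox" ([left, top, width, height] in pixels, round what is visible of it).
Readings, each from a call of its own:
- r.read_t(): time.
- r.read_qpos(): joint angles.
- r.read_qvel(): joint speeds.
- r.read_effort(): joint torques, N m.
- r.read_position(): TCP position.
- r.read_eef_rot(): TCP orientation.
- r.read_contact_force(): force on the tool from outside, world axes, zero at the start.
- r.read_wrist_torque(): the same for the moment, N m.
- r.read_grip_width(): finger opening in mm.
Only numpy, scipy, OpenCV 4.12 (cv2) and the standard library are available. Lean on these libraries where they do the work, as an engineer would, in place of code of your own. Each camera call takes 0.05 s, during which the arm holds its last target.

TASK

The field book has to lie in the four corner marks on the grey copy board to have its front cover photographed. Push the stand magnifier out of the marked area, keeping it upright, then tip the standing book over so that it falls flat into that area and lies with its front cover up, wholly inside the marks. Only push with the fingers, never take anything between them or lift it, and leave the scale bar, the glass flask and the clay pot where they are.

Things in the scene. Friction and masses are not known exactly. Their poses are not given: they have to be found in the camera images.
- marks (a point): Centre of the marked area on top of the copy board (5 mm above the table). Four white printed L-shaped corner marks (flat, arms 30 mm long, 4 mm wide) bound a rectangle 186 mm along this x by 142 mm along this y, between their inner edges. x points away from the standing book, the way it is to fall (roughly away from the robot); z is up.
- board: Plain grey flat copy board, fixed to the table, 360 (x) by 360 (y) by 5 mm thick; origin at the centre of its underside, on the table. The centre of the marked area lies 50 mm along its x from its centre; its axes are those of marks.
- book: Brown hardback field book, rigid, shut, 30 mm thick (x), 106 wide (y), 150 high (z), 0.24 to 0.48 kg, standing on its tail on the board, nearly square with the marks, just where it can fall into them (within 6 mm of ideal). Origin: centre of the tail; z to the head, x from front to back cover. Front cover (pale blank label near the head) faces away from the marks; spine at +y.
- book_mid (a point): Centre of the book, 75 mm above its tail; axes as the book. Pushed in its upper half, along its x, with a few newtons at most, it tips about its lower far edge and, leaning 0.2 rad, falls over by itself. That edge slips some 5 to 10 mm forward meanwhile; the lying book covers the 150 mm ahead of it. Pushed low down it slides instead.
- head_spine (a point): Head corner of the book on the spine side, midway through its thickness.
- head_edge (a point): Head corner of the book on the side away from the spine, midway through its thickness.
- tail_spine (a point): Tail corner of the book on the spine side, midway through its thickness.
- tail_edge (a point): Tail corner of the book on the side away from the spine, midway through its thickness.
- magnifier: Stand magnifier: upright black and clear cylinder, 44 mm diameter, 40 mm high, about 0.11 kg, with a lens on top; loose, standing on the board within the marked area, a little beyond its centre. Origin at the centre of its foot.
- scale_bar: Photographic scale bar, flat black and white strip 160 (x) by 22 (y) by 6 mm, loose on the board beside the marked area, on the -y side of marks. Origin at the centre of its underside. Leave alone.
- flask: Pale green glass flask, 145 mm high, 76 mm diameter, open neck, standing on the table beside the board (left or right). Origin at the centre of its foot. Leave alone.
- pot: Terracotta pot, 130 mm high, 104 mm diameter, standing on the table at the board's other side. Origin at the centre of its foot. Leave alone.
Not all that is in view belongs to the job. Of the things shaped like the magnifier, the black one is meant. Of the things like the book, leave any that is orange; of the rest the larger one is meant.

How it is judged (in metres and radians):
On the way, in this order (a step that is already met when the one before it is completed fails the run):
1. the magnifier stands clear outside the marked area while the book is still upright ((y of magnifier in the frame of marks above 0.093 m or y of magnifier in the frame of marks below -0.093 m or x of magnifier in the frame of marks above 0.115 m or x of magnifier in the frame of marks below -0.115 m) and angle between magnifier's own z axis and vertical below 0.12 rad and angle between book's own z axis and vertical below 0.15 rad), for 0.2 s.
2. the book has been tipped over flat, front cover up (angle between book's own x axis and vertical above 3 rad), for 0.2 s.
At the end, for the whole second after the job is handed in: Book flat and still on the board, front cover up, all four corners inside the 186 x 142 mm rectangle of the marks; magnifier upright (within 0.12 rad) on board or table, its whole foot outside that rectangle; scale bar, flask and pot within 10 mm of where they were (angle between book's own x axis and vertical above 3.09 rad and height (world z) of book_mid between 0.016 and 0.023 m and x of head_spine in the frame of marks between -0.093 and 0.093 m and y of head_spine in the frame of marks between -0.071 and 0.071 m and x of head_edge in the frame of marks between -0.093 and 0.093 m and y of head_edge in the frame of marks between -0.071 and 0.071 m and x of tail_spine in the frame of marks between -0.093 and 0.093 m and y of tail_spine in the frame of marks between -0.071 and 0.071 m and x of tail_edge in the frame of marks between -0.093 and 0.093 m and y of tail_edge in the frame of marks between -0.071 and 0.071 m and linear speed of each of book, magnifier below 0.02 m/s and (y of magnifier in the frame of marks above 0.093 m or y of magnifier in the frame of marks below -0.093 m or x of magnifier in the frame of marks above 0.115 m or x of magnifier in the frame of marks below -0.115 m) and angle between magnifier's own z axis and vertical below 0.12 rad and height (world z) of magnifier between -0.005 and 0.012 m and distance of each of scale_bar, flask, pot from where it was at the start of the episode below 0.01 m and angle between each of flask, pot's own z axis and vertical below 0.1 rad); the robot touches nothing.
It fails at once if the book or the magnifier is lifted (book's tail over 45 mm, magnifier over 20 mm above the board) (height (world z) of book above 0.05 m or height (world z) of magnifier above 0.025 m).
It fails at once if the book or the magnifier is taken between the fingers ((x of the grasp point in the frame of book between -0.012 and 0.012 m and y of the grasp point in the frame of book between -0.05 and 0.05 m and z of the grasp point in the frame of book between 0 and 0.148 m) or (horizontal distance between the grasp point and magnifier below 0.012 m and height (world z) of the grasp point below 0.043 m)).
It fails at once if the book falls flat clearly off the marked area (its centre over 35 mm from the area's centre) ((angle between book's own x axis and vertical above 2.9 rad or angle between book's own x axis and vertical below 0.25 rad) and horizontal distance between book_mid and marks above 0.035 m).
It fails at once if the magnifier is knocked over (angle between magnifier's own z axis and vertical above 0.6 rad).
It fails at once if the scale bar, flask or pot is moved more than 10 mm, or the flask or pot tipped (distance of any of scale_bar, flask, pot from where it was at the start of the episode above 0.01 m or angle between any of flask, pot's own z axis and vertical above 0.3 rad).
It also fails if it takes over 48 s, if anything falls off the work surface, if the arm or the gripper's body presses on something with over 40 N, if the wrist force passes 120 N, or if a joint passes its speed limit or range.

## Working session

There is one attempt and no reset: what is moved stays moved. The work goes in short steps, each a Python script; the robot and the scene stay as the last script left them, time stands still between calls to the robot, and variables do not carry over. Pictures are saved under pics/ and viewed, and the job is handed in when it is done.

```bash
mkdir -p pics; ls
python3 - <<'E'
from rig import r
import cv2,numpy as np
for n in("scene","top"):
    p,d=r.snapshot(n); cv2.imwrite(f"pics/{n}0.png",p[:,:,::-1]); np.savez(f"{n}0.npz",p=p,d=d)
    c=r.camera_params(n); print(n,c)
    for q in("book","magnifier","board","scale_bar","flask","pot"):
        for o in r.cut_out(n,q): print(n,q,round(o["conf"],2),o["bbox"])
print(r.read_t())
E
```

```text
pics
scene {'mtx': array([[505.00709753,   0.        , 314.94845862],
       [  0.        , 505.00709753, 235.16669646],
       [  0.        ,   0.        ,   1.        ]]), 'R': array([[ 5.63341777e-01,  8.26223934e-01,  2.32127413e-04],
       [ 6.36922007e-01, -4.34091622e-01, -6.37098753e-01],
       [-5.26285473e-01,  3.59052190e-01, -7.70782152e-01]]), 't': array([-332.78341415, -261.50755368, 1373.26511166])}
scene book 0.86 [67.6, 234.3, 78.0, 82.8]
scene book 0.77 [108.1, 197.7, 45.5, 49.0]
scene book 0.65 [237.8, 207.0, 55.0, 78.7]
scene magnifier 0.96 [300.8, 278.6, 22.8, 30.5]
scene magnifier 0.96 [337.8, 390.3, 25.3, 25.9]
scene magnifier 0.67 [390.3, 334.9, 23.2, 27.6]
scene board 0.71 [166.3, 197.9, 237.6, 199.7]
scene scale_bar 0.93 [213.4, 307.8, 56.2, 58.2]
scene scale_bar 0.56 [242.0, 210.5, 54.9, 76.1]
scene flask 0.63 [378.1, 173.4, 33.4, 64.5]
scene pot 0.82 [119.9, 316.8, 59.8, 66.6]
scene pot 0.34 [302.0, 280.7, 21.4, 28.1]
top {'mtx': array([[605.82381863,   0.        , 304.38107199],
       [  0.        , 605.82381863, 233.43708025],
       [  0.        ,   0.        ,   1.        ]]), 'R': array([[-0.02609092, -0.99957202, -0.01322997],
       [-0.99766095,  0.02687294, -0.06285274],
       [ 0.06318137,  0.01155914, -0.99793512]]), 't': array([  50.56390974,  525.14557907, 1598.05822739])}
top book 0.96 [431.0, 272.6, 54.0, 29.1]
top book 0.59 [401.0, 333.3, 33.4, 12.4]
top book 0.58 [315.8, 232.3, 45.8, 18.8]
top magnifier 0.77 [335.9, 113.7, 22.7, 17.8]
top magnifier 0.66 [314.2, 193.8, 16.3, 16.3]
top magnifier 0.54 [284.8, 125.3, 17.1, 18.9]
top board 0.61 [260.5, 153.3, 146.8, 150.7]
top board 0.32 [314.8, 231.8, 43.8, 20.0]
top scale_bar 0.69 [379.0, 176.9, 12.2, 57.7]
top flask 0.72 [203.0, 212.5, 39.2, 32.8]
top pot 0.78 [426.8, 192.0, 43.0, 38.9]
0.7
```

Run:
```python
import cv2
a=cv2.imread("pics/top0.png")[90:390,190:510];cv2.imwrite("pics/topc.png",cv2.resize(a,None,fx=2,fy=2,interpolation=cv2.INTER_CUBIC))
```

```text
(no output)
```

View pics/scene0.png

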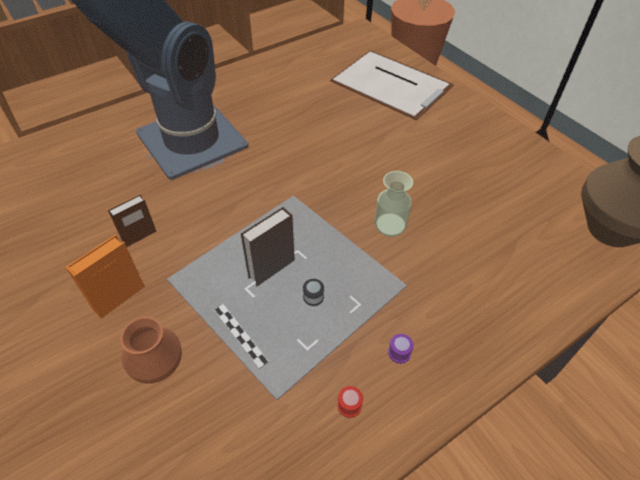

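View pics/topc.png

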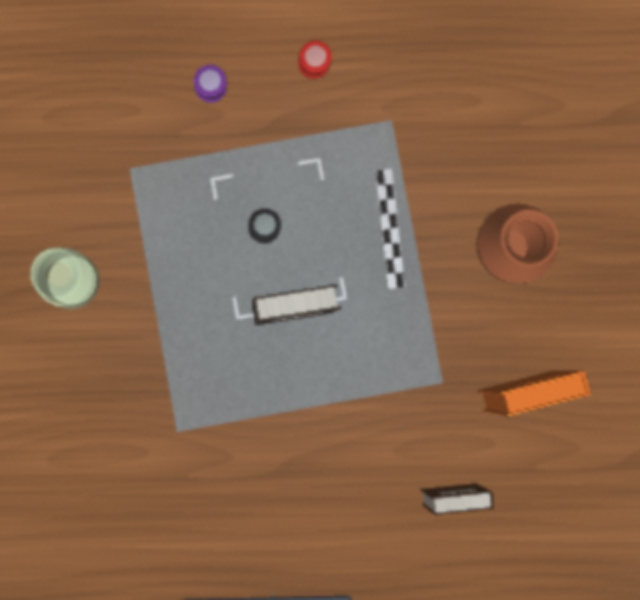

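Candidates in the scene picture: the books are dark brown on the board (270,247), orange (105,277) and small brown (132,220). The larger non-orange one is the one on the board. The magnifier-like things are black (313,291), red (350,401) and purple (401,348), and the black one is meant. Next I'll confirm these in a crop and measure.

```bash
cat > h.py <<'E'
import numpy as np,cv2
def ray(c,uv,z):
    K,R,t=c["mtx"],np.array(c["R"]),np.array(c["t"]);uv=np.atleast_2d(uv).astype(float)
    d=(R.T@np.linalg.inv(K)@np.c_[uv,np.ones(len(uv))].T).T
    o=-R.T@t; z=np.broadcast_to(z,len(uv)); s=(z-o[2])/d[:,2]
    return o+d*s[:,None]
def proj(c,X):
    X=np.atleast_2d(X);p=(c["mtx"]@(np.array(c["R"])@X.T+np.array(c["t"])[:,None])).T
    return p[:,:2]/p[:,2:]
def cloud(c,d,m):
    v,u=np.nonzero(m&(d>0));z=d[v,u];P=(np.linalg.inv(c["mtx"])@np.c_[u,v,np.ones(len(u))].T)*z
    return (np.array(c["R"]).T@(P-np.array(c["t"])[:,None])).T
E
python3 - <<'E'
from rig import r
from h import *
import cv2
from scipy.optimize import least_squares
S=np.load("scene0.npz");T=np.load("top0.npz");ct=r.camera_params("top");cs=r.camera_params("scene")
cv2.imwrite("pics/crop.png",cv2.resize(S["p"][180:400,170:420,::-1],None,fx=3,fy=2.7,interpolation=cv2.INTER_CUBIC))
def marks_px(img,ctr_box):
    pass
L=[]
x,y=93,71
def arms():
    out=[]
    for sx in(-1,1):
        for sy in(-1,1):
            out.append((sx,sy))
    return out
# template of marks
def pts(p):
    cx,cy,a=p;R=np.array([[np.cos(a),-np.sin(a)],[np.sin(a),np.cos(a)]]);Q=[]
    for sx in(-1,1):
        for sy in(-1,1):
            for s in np.linspace(0,26,14):
                for w in (1,3):
                    Q+= [(sx*(x+w),sy*(y+4-s-1)),(sx*(x+4-s-1),sy*(y+w))]
    Q=np.array(Q)@R.T+[cx,cy];return np.c_[Q,np.full(len(Q),5.)]
from scipy.ndimage import map_coordinates,gaussian_filter
from scipy.optimize import minimize
def fit(img,c,p0,name):
    g=img.astype(float).min(2); 
    # contrast to local
    g=np.minimum(g,200)
    def cost(p,s):
        gg=gs[s];uv=proj(c,pts(p));return -map_coordinates(gg,[uv[:,1],uv[:,0]],order=1).mean()
    gs={s:gaussian_filter(g,s) for s in(3,1.,.5)}
    p=p0
    for s in(3,1.,.5):
        q=minimize(cost,p,args=(s,),method="Nelder-Mead",options=dict(initial_simplex=np.array(p)+np.array([[0,0,0],[8,0,0],[0,8,0],[0,0,.08]])*max(s,.6)/2,xatol=.01,fatol=.001));p=q.x
    print(name,p[:2],np.degrees(p[2]),q.fun);return p
# init from L corner pixels in top (crop coords/2+offset)
cor=np.array([[213,178],[321,162],[236,316],[344,297]])/2+[190,90]
C=ray(ct,cor,5);print(C[:,:2]);d=(C[0]+C[1]-C[2]-C[3])[:2]
p0=np.r_[C.mean(0)[:2],np.arctan2(d[1],d[0])]
pt=fit(T["p"],ct,p0,"top");ps=fit(S["p"],cs,p0,"scene")
# board outline check from top
for nm,c,I,p in(("top",ct,T,pt),("scene",cs,S,ps)):
    im=cv2.resize(I["p"][:,:,::-1],None,fx=4,fy=4,interpolation=cv2.INTER_CUBIC)
    a=p[2];R=np.array([[np.cos(a),-np.sin(a)],[np.sin(a),np.cos(a)]])
    for q in ([(93,71),(93,-71),(-93,-71),(-93,71)],[(130,180),(130,-180),(-230,-180),(-230,180)]):
        Q=np.c_[np.array(q)@R.T+p[:2],np.full(4,5.)];cv2.polylines(im,[np.int32((proj(c,Q)+.5)*4)],True,(0,0,255),1)
    b=(1040,600,1640,1240) if nm=="top" else (650,780,1640,1600)
    im=im[b[1]:b[3],b[0]:b[2]];f=min(800/im.shape[1],600/im.shape[0]);cv2.imwrite(f"pics/fit_{nm}.png",cv2.resize(im,None,fx=f,fy=f))
E
```

```text
[[ 674.90153095   54.1990067 ]
 [ 692.55913914  -92.13503085]
 [ 487.68371615   28.08336206]
 [ 509.29977449 -117.28620338]]
top [591.82327141 -30.18615231] 8.815249844560624 -169.81468375057412
scene [590.93145941 -33.24135598] 8.83212469423688 -178.82375106771863
```

View pics/crop.png

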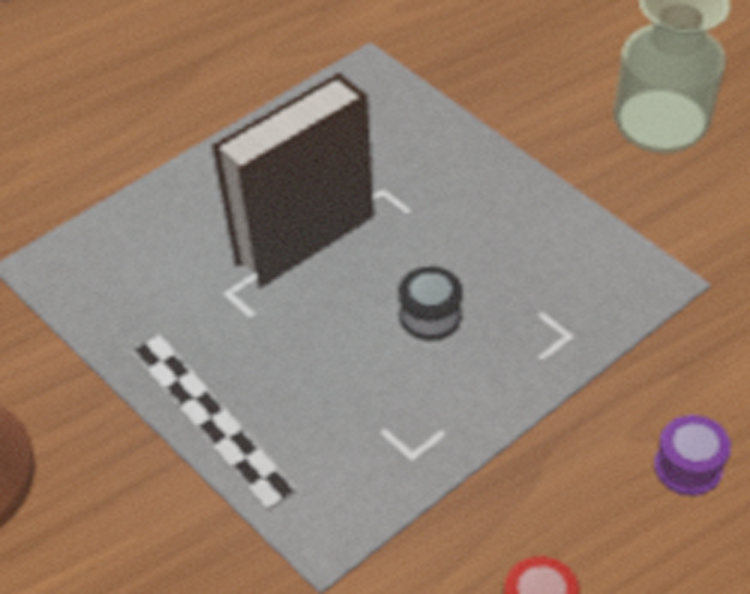

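View pics/fit_top.png

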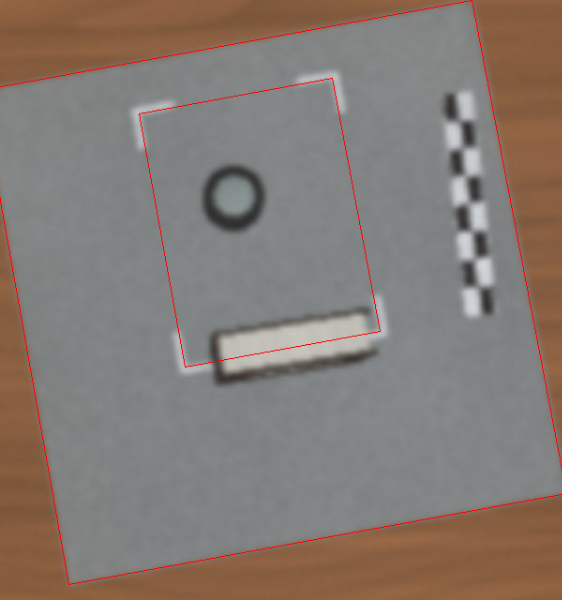

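View pics/fit_scene.png

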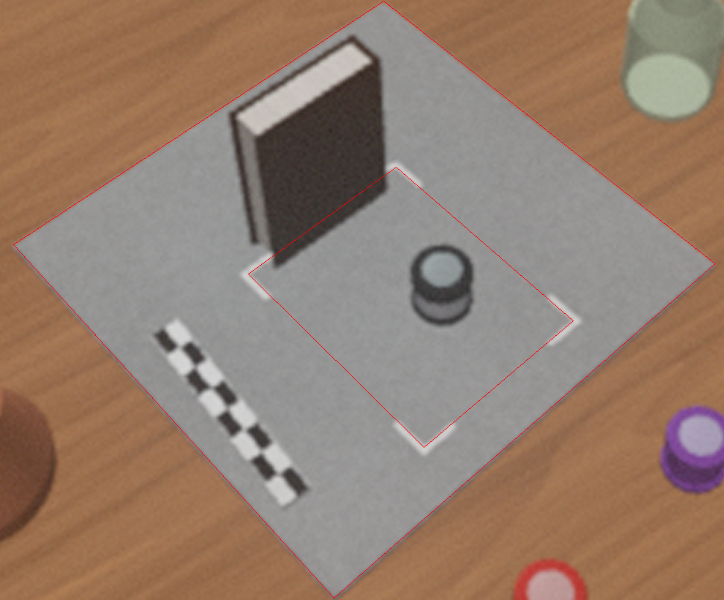

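The crop confirms the big brown book at (290,180) and the black magnifier at (430,300), and the marks fit well in both views. Now I'll fit the book and magnifier silhouettes in the marks frame, using each camera's own fit of the marks.

```bash
cat > fit.py <<'E'
from rig import r
from h import *
from scipy.optimize import minimize
P={"top":(591.823,-30.186,np.radians(8.815)),"scene":(590.931,-33.241,np.radians(8.832))}
def W(name,Q):
    p=P[name];a=p[2];Q=np.atleast_2d(Q);R=np.array([[np.cos(a),-np.sin(a)],[np.sin(a),np.cos(a)]])
    return np.c_[Q[:,:2]@R.T+p[:2],Q[:,2]+5]
def book(x,y,a):
    c,s=np.cos(a),np.sin(a)
    return np.array([(x+c*u-s*v,y+s*u+c*v,h) for u in(-15,15) for v in(-53,53) for h in(0,150)])
def mag(x,y):
    t=np.linspace(0,2*np.pi,24,endpoint=False)
    return np.array([(x+22*np.cos(q),y+22*np.sin(q),h) for q in t for h in(0,40)])
def hull(name,c,X,sh,F=8,off=(0,0)):
    m=np.zeros(sh,np.uint8);uv=(proj(c,W(name,X))+.5-off)*F
    cv2.fillConvexPoly(m,cv2.convexHull(np.int32(np.round(uv))),1);return m
def fit(name,mask,model,p0):
    c=r.camera_params(name);F=8
    x,y,w,h=cv2.boundingRect(mask.astype(np.uint8));off=np.array([x-15,y-15])
    mm=np.kron(mask[y-15:y+h+15,x-15:x+w+15],np.ones((F,F),bool))
    def cost(p):
        m=hull(name,c,model(*p),mm.shape,F,off)>0;return 1-(m&mm).sum()/(m|mm).sum()
    st=np.array([6,6,.06])[:len(p0)]
    q=minimize(cost,p0,method="Nelder-Mead",options=dict(initial_simplex=np.vstack([p0,*(np.array(p0)+np.diag(st))]),xatol=.02,fatol=1e-4))
    return q.x,1-q.fun
E
python3 - <<'E'
from fit import *
for n in("scene","top"):
    p,_=r.snapshot(n);c=r.camera_params(n);im=cv2.resize(p[:,:,::-1],None,fx=4,fy=4,interpolation=cv2.INTER_CUBIC)
    for q,mod,g in(("book",book,(-105,0,0.)),("magnifier",mag,(20,10))):
        pred=proj(c,W(n,mod(*g))).mean(0)
        o=min(r.cut_out(n,q),key=lambda o:np.hypot(*(np.array(o["bbox"][:2])+np.array(o["bbox"][2:])/2-pred)))
        s,i=fit(n,o["mask"],mod,g);print(n,q,o["conf"],o["bbox"],np.round(s,3),round(i,3))
        uv=cv2.convexHull(np.int32((proj(c,W(n,mod(*s)))+.5)*4));cv2.polylines(im,[uv],True,(0,0,255),1)
    b=(1040,600,1640,1240) if n=="top" else (650,780,1640,1600)
    im=im[b[1]:b[3],b[0]:b[2]];f=min(800/im.shape[1],600/im.shape[0]);cv2.imwrite(f"pics/bm_{n}.png",cv2.resize(im,None,fx=f,fy=f))
E
```

```text
scene book 0.57 [237.8, 209.0, 54.9, 75.6] [-9.6217e+01 -1.9590e+00 -4.0000e-03] 0.962
scene magnifier 0.85 [301.5, 281.0, 23.1, 24.5] [17.768 14.19 ] 0.913
top book 0.72 [315.9, 235.1, 44.6, 19.2] [-9.5989e+01 -3.0500e-01 -3.2000e-02] 0.918
top magnifier 0.56 [313.5, 194.5, 17.5, 15.8] [16.364 15.763] 0.943
```

View pics/bm_scene.png

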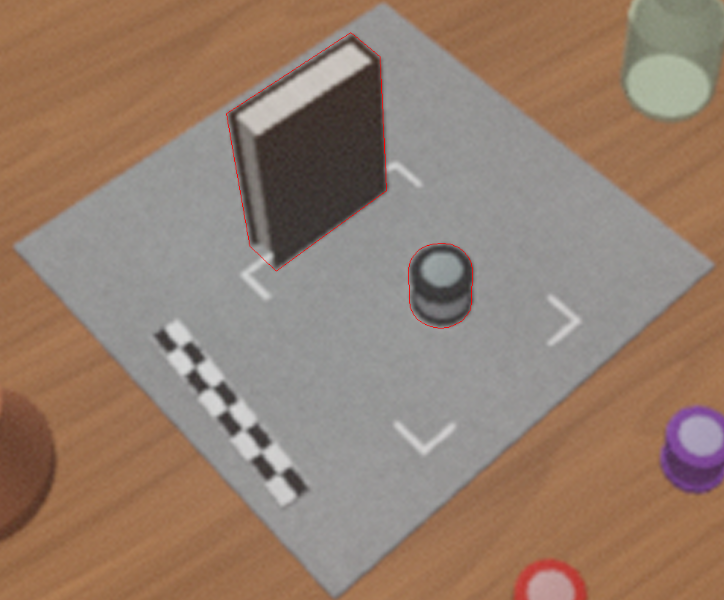

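View pics/bm_top.png

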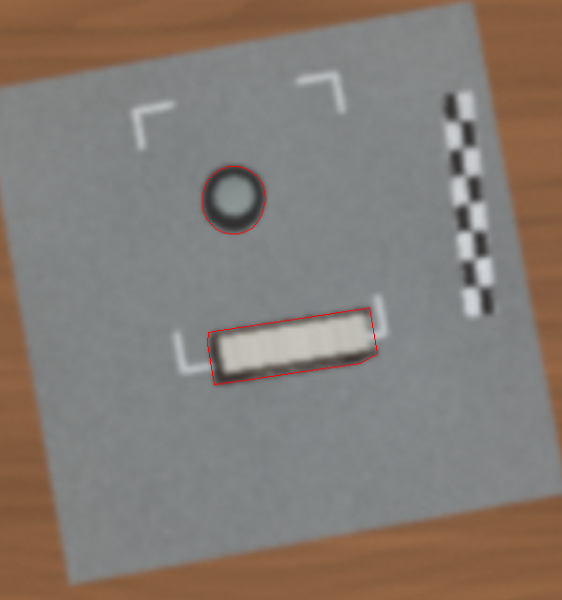

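Fits agree: in the marks frame the book is at about (-96, -1) with yaw near 0, so it should land in x from about -74 to +76. The magnifier is at (17, 15). Plan: push it in +y with the two fingers as a slightly open fork, with the gap too small for it to enter.

```bash
cat > mv.py <<'E'
from fit import *
M=(591.4,-31.7,np.radians(8.82))
def w(x,y,z):
    a=M[2];return [M[0]+x*np.cos(a)-y*np.sin(a),M[1]+x*np.sin(a)+y*np.cos(a),z]
E
python3 - <<'E'
from mv import *
print(r.read_t(),r.read_eef_rot())
for yaw in(98.8,-81.2):print(yaw,[np.round(q,1) if q is not None else None for q in(r.ik(w(17,-47,160),[180,0,yaw]),r.ik(w(17,100,27),[180,0,yaw]))])
for yaw in(8.2,-171.8):print(yaw,[np.round(q,1) if q is not None else None for q in(r.ik(w(-150,-1,250),[180,0,yaw]),r.ik(w(-150,-1,123),[180,0,yaw]),r.ik(w(-75,-1,123),[180,0,yaw]))])
f=np.load("top0.npz");ct=r.camera_params("top");print("flask",ray(ct,[[190+34,90+140]],5))
E
```

```text
1.0 [-1.79998532e+02  1.83222750e-04  1.92401536e+01]
98.8 [array([ 18.7,  34.6, -25.9,  96.6,  18. ,  53. ,  -5.3]), array([  0.8,  42.3, -19.2, 106.3,  22.6,  35.2, -23.5])]
-81.2 [array([ -10.9,   34.8,   22.2,   97.8,  -16.2,   50.6, -153.2]), array([ -24.8,   43.9,   22.1,  107.2,  -27.7,   34.2, -156.2])]
8.2 [array([ 11. ,  13.7, -12.3, 114.3,   3.6,  52.4, -85. ]), array([  4. ,  24. ,  -3.9, 124.2,   3. ,  31.9, -84. ]), array([  1.8,  28.6,  -3.1, 114.2,   2.4,  37.3, -84.6])]
-171.8 [array([ 41.2,  18.7, -52.3, 113.4,  17.8,  56.2,  78.4]), array([ 31.1,  28.2, -42.2, 123.3,  30.3,  39. ,  66.2]), array([ 27.5,  33.2, -41.5, 113.3,  30.8,  45. ,  66.2])]
flask [[542.14090496 252.76267319   5.        ]]
```

Run:
```python
from mv import *
r.set_gripper(24,20)
r.reach(w(17,-50,245),[180,0,98.82])
r.movel(w(17,-50,27),120)
print(r.read_t(),r.read_grip_width(),np.round(r.read_position(),1),r.read_contact_force())
for n in("scene","top"):
    p,_=r.snapshot(n); b=(150,110,430,390) if n=="top" else (140,150,460,410)
    cv2.imwrite(f"pics/a_{n}.png",cv2.resize(p[b[1]:b[3],b[0]:b[2],::-1],None,fx=2.1,fy=2.1,interpolation=cv2.INTER_CUBIC))
```

```text
6.0 24.21211277482065 [616.2 -78.5  27.6] [-0.83112283 -0.24216132 -0.35731798]
```

View pics/a_scene.png

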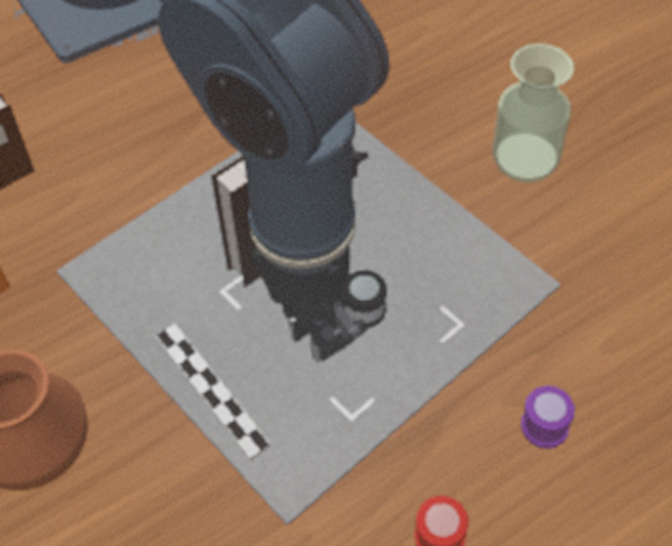

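View pics/a_top.png

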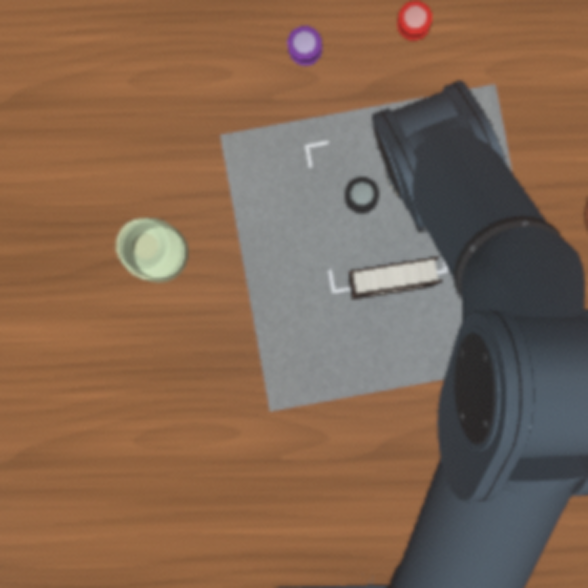

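Run:
```python
from mv import *
p,d=r.snapshot("scene");c=r.camera_params("scene")
m=np.zeros(d.shape,bool);m[218:232,307:316]=1
m&=p.max(2)<60
X=cloud(c,d,m);a=M[2];R=np.array([[np.cos(a),-np.sin(a)],[np.sin(a),np.cos(a)]])
print(np.round(np.c_[(X[:,:2]-M[:2])@R,X[:,2]])[::5])
cw=r.camera_params("wrist");o=-np.array(cw["R"]).T@np.array(cw["t"]);print("wristcam",(o[:2]-M[:2])@R,o[2])
```

```text
[[ 38.  -7. 271.]
 [ 42. -21. 280.]
 [ 42. -19. 276.]
 [ 43. -20. 267.]]
wristcam [16.69398178 20.00047841] 156.31347505717977
```

Run:
```python
from mv import *
print(r.movel(w(17,97,27),55,f_stop=15),r.read_contact_force())
r.movel(w(17,60,27),80)
r.movel(w(17,60,245),150)
r.reach(w(-155,-1,250),[180,0,8.2])
print(r.read_t(),np.round(r.read_position(),1))
for n in("scene","top"):
    p,_=r.snapshot(n); b=(150,110,430,390) if n=="top" else (140,150,460,410)
    cv2.imwrite(f"pics/b_{n}.png",cv2.resize(p[b[1]:b[3],b[0]:b[2],::-1],None,fx=2.1,fy=2.1,interpolation=cv2.INTER_CUBIC))
    g=(17,125)
    c=r.camera_params(n);pred=proj(c,W(n,mag(*g))).mean(0)
    for o in r.cut_out(n,"magnifier"):
        if np.hypot(*(np.array(o["bbox"][:2])+np.array(o["bbox"][2:])/2-pred))<25:print(n,fit(n,o["mask"],mag,g))
```

```text
False [ 0.58038951 -0.15620671 -0.61682521]
12.3167 [439.  -56.1 250. ]
scene (array([ 17.58931351, 122.32969856]), np.float64(0.9355119284294234))
top (array([ 16.18565845, 125.02471781]), np.float64(0.9352929948463448))
```

View pics/b_scene.png

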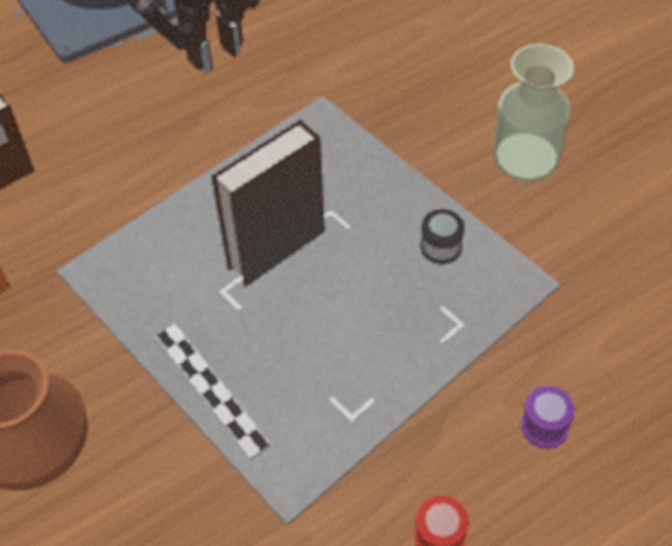

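View pics/b_top.png

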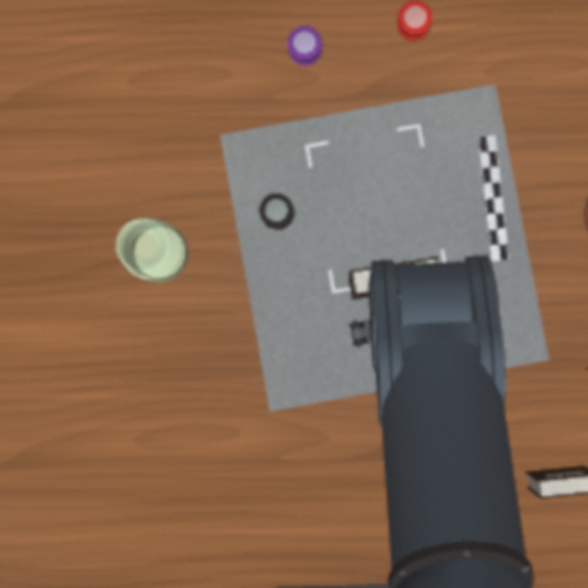

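The magnifier stands upright at about (17, 124), clear of the marks at crop (440,235), and the book hasn't moved. Now I'll tip the book, using both fingers to keep it square.

Run:
```python
from mv import *
r.set_gripper(52,20)
r.movel(w(-155,-1,126),120)
print(r.movel(w(-126,-1,126),60,f_stop=8))
print(r.movel(w(-80,-1,126),40,f_stop=12),np.round(r.read_position(),1))
r.dwell(.3)
r.movel(w(-150,-1,130),120)
r.movel(w(-155,-1,260),150)
r.dwell(.5);print(r.read_t(),r.read_contact_force())
for n in("scene","top"):
    p,_=r.snapshot(n); b=(150,110,430,390) if n=="top" else (140,150,460,410)
    cv2.imwrite(f"pics/c_{n}.png",cv2.resize(p[b[1]:b[3],b[0]:b[2],::-1],None,fx=2.1,fy=2.1,interpolation=cv2.INTER_CUBIC))
```

```text
False
False [512.2 -45.  126. ]
18.5667 [0.02696858 0.90590146 0.190585  ]
```

View pics/c_scene.png

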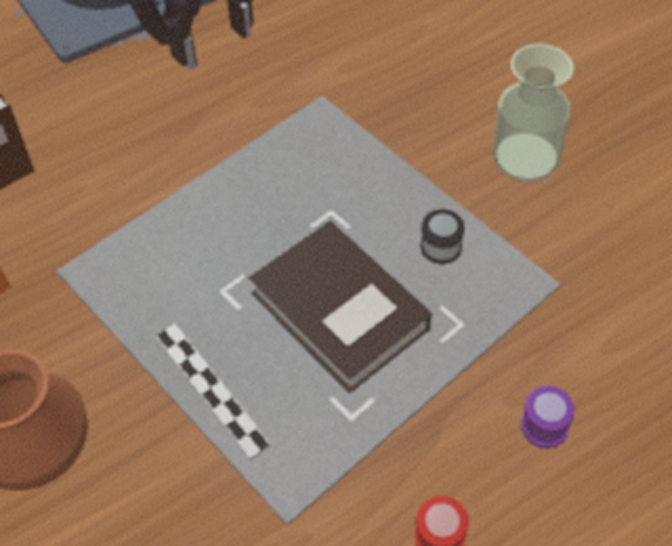

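View pics/c_top.png

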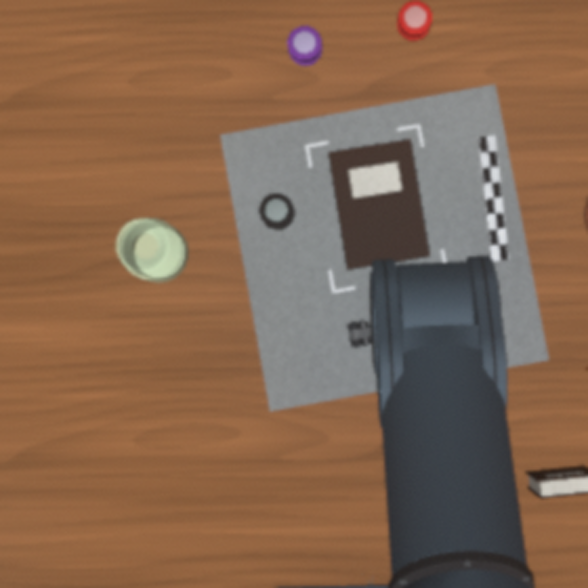

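It's flat with the front cover up (label visible), and looks inside the marks. One numeric check before I hand it in.

Run:
```python
from mv import *
def lying(x,y,a):
    c,s=np.cos(a),np.sin(a)
    return np.array([(x+c*u-s*v,y+s*u+c*v,h) for u in(-75,75) for v in(-53,53) for h in(0,30)])
p,d=r.snapshot("scene");c=r.camera_params("scene");pred=proj(c,W("scene",lying(0,0,0))).mean(0)
o=min(r.cut_out("scene","book"),key=lambda o:np.hypot(*(np.array(o["bbox"][:2])+np.array(o["bbox"][2:])/2-pred)))
s,i=fit("scene",o["mask"],lying,(2,0,0.));print(o["conf"],s,i);L=lying(*s);print(L.min(0),L.max(0))
r.sign_off();print(r.read_t())
```

```text
0.89 [ 2.68611188 -4.44558028 -0.02298166] 0.9709856466784818
[-73.51200381 -59.15505743   0.        ] [78.88422757 50.26389686 30.        ]
the job is handed in; nothing more can be done
the job is handed in; nothing more can be done
```

The book lies flat inside the marks with its front cover up, and I handed the job in after about 19 s of the 48 s allowed.

- **Magnifier:** I pushed it about 108 mm toward +y with the two fingers as a slightly open fork. It stands upright at about (17, 124) mm in the marks frame, measured with both cameras, so its whole foot is outside the rectangle.
- **Book:** I tipped it with both fingers pushing on its upper half, then drew the arm back clear. The scene camera fit puts it at x from −74 to +79 mm and y from −59 to +50 mm. The limits are ±93 and ±71, leaving at least about 12 mm on every side, with a yaw of about −1.3°.
- **Scale bar, flask and pot:** these look unmoved in the before and after pictures, but I did not measure them numerically. I checked the scale bar and flask in both views, and the pot in the scene view only because it is mostly out of the top crop.

No check failed. The two cameras disagreed by about 3 mm on where the marks are in the world, so I used the average for the moves. The final book position comes from the scene camera alone; the top view agrees by eye.

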